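Fish a dropped jar lid out of the gap in a pickle display

TASK

A yellow jar lid has slid to the closed end of the narrow gap in the pickle display, under the wire shelf. Take the bent rod from its rack, use its rubber tip to press on top of the lid, firmly enough to grip it but gently enough not to crack it, and draw it along the metal tray until the whole lid lies clear of the gap on the open end of the tray; then hang the rod back on its rack. Keep the fingers off the lid, do not force the rod against the display, and leave the jars alone.

Things in the scene. Friction and masses are not known exactly. Their poses are not given: they have to be found in the camera images.
- display: Fixed. Two wooden plinths (180 mm long in x, 120 wide, 120 high) with a straight gap 48 mm wide between. Origin: on the counter, mid mouth of the gap. x points into the gap, y across to the left, z up. A board closes the gap at x = 180 mm. Three wires, 4 mm thick, cross it at height 120 mm, at x = 100, 135, 170 mm; nearer the mouth it is open above.
- tray_out (a point): Point on the display at x = -60 mm, 16 mm above the counter, over the open apron of the slick metal tray that floors the gap and sticks out to x = -130 mm (there 110 mm wide). The tray's top is 16 mm high at x = 156 mm, but it slopes along x by an unknown amount up to 0.04 rad either way, so near the outer end it is up to 11 mm higher or lower. The tray does not move.
- lid: Yellow plastic disc, 40 mm diameter, 14 mm high, 20 to 45 g, lying flat side up on the tray with its far edge within 7 mm of the back board: no room to hook behind it. Origin: centre of its underside. Slides easily on the tray (friction about 0.25). It cracks under more than 16 N from the rod; a press of 3 to 9 N with the rubber tip drags it well.
- rod: Loose bent rod, 0.2 kg. Origin: on its upright 8 mm stem, at the underside of a square collar (36 x 36 x 5 mm); z up, x where the foot points. Red handle above, z = 5 to 90 mm, 26 mm along x, 22 along y. Stem down to z = -115 mm, then an 8 mm thick foot 85 mm along +x, then a bend down to the tip.
- rod_grip (a point): On the rod's handle, 55 mm above the rod's origin: grip here from above, across the 26 mm width (fingers closing along the rod's x), with a hard grip so that the rod does not turn in the fingers.
- rod_tip (a point): Nominal lowest point of the rod's 14 mm black rubber ball tip, at x = 85, y = 0, z = -165 mm in the rod's frame. The brass end above the ball is screwed in or out, so the true tip is up to 5 mm higher or lower than this point; find out by touch. The ball is sprung: it yields upwards by 1 mm per 5 N, at most 8 mm. Its rubber grips the lid (friction about 1).
- rack: Fixed. Origin: on the counter below the hanging stem. Base plate 12 mm thick, post at x = -45 mm, and a fork of two prongs, top face 190 mm high, x = -35 to 25 mm, with a slot 16 mm wide open to the rack's +x. The rod hangs with its stem in the slot, collar on the prongs, foot along the rack's +x. It comes out by lifting it 10 to 20 mm, then moving it along +x; it goes back in reverse.
- rack_seat (a point): Where the origin of the hung rod belongs: middle of the slot, on the prongs' top face (190 mm above the counter).
- jar_yellow: Bystander: loose square clear jar of pale yellow peppers with a yellow cap, 72 x 72 x 100 mm, 0.45 kg, on top of one plinth. Origin: centre of its underside.
- jar_green: Bystander: the same jar with olive green peppers, on the other plinth. Origin: centre of its underside.
- jar_counter: Bystander: the same jar with green pickles, on the counter. Origin: centre of its underside.
Things that resemble listed ones, but are neither listed nor needed, are in the scene too. Leave any green or purple look-alike of the rack alone. Of the things that look like the rod, the larger one is meant.

How it is judged (in metres and radians):
On the way, in this order (a step that is already met when the one before it is completed fails the run):
1. the rod has been taken off the rack (distance between rod and rack_seat above 0.06 m), for 0.1 s.
2. the rod presses on the lid in the gap (contact force between rod and lid above 0.5 N and x of lid in the frame of display above 0.1 m), for 0.1 s.
3. the rod's tip has drawn the lid out of the gap's mouth (x of lid in the frame of display below -0.02 m and contact force between rod and lid above 0.2 N), for 0.05 s.
At the end, for the whole second after the job is handed in: The lid lies flat and at rest on the tray's open apron, its whole disc outside the gap (centre 22 to 130 mm before the mouth, within 55 mm of the gap's line), and the rod hangs released and at rest on the rack, upright within 0.15 rad, its origin within 20 mm of the seat (x of lid in the frame of display between -0.13 and -0.022 m and y of lid in the frame of display between -0.055 and 0.055 m and z of lid in the frame of display between 0 and 0.04 m and angle between each of lid, rod's own z axis and vertical below 0.15 rad and linear speed of lid below 0.02 m/s and distance between rod and rack_seat below 0.02 m and linear speed of rod below 0.03 m/s and angular speed of rod below 0.2 rad/s); the robot touches nothing.
It fails at once if the lid is pressed by the rod with more than 16 N (it cracks) (contact force between rod and lid above 16 N).
It fails at once if the rod is forced against the display with more than 20 N (contact force between rod and display above 20 N).
It fails at once if the fingers touch the lid (contact force between the fingers and lid above 0.3 N).
It fails at once if a jar is shifted by more than 20 mm or tipped ((distance of jar_yellow from where it was at the start of the episode above 0.02 m or angle between jar_yellow's own z axis and vertical above 0.3 rad) or (distance of jar_green from where it was at the start of the episode above 0.02 m or angle between jar_green's own z axis and vertical above 0.3 rad) or (distance of jar_counter from where it was at the start of the episode above 0.02 m or angle between jar_counter's own z axis and vertical above 0.3 rad)).
It also fails if it takes over 72 s, if anything falls off the work surface, if the arm or the gripper's body presses on something with over 40 N, if the wrist force passes 120 N, or if a joint passes its speed limit or range.

ROBOT

A 6-joint arm with a two-finger parallel gripper is mounted at the origin on the work surface. World frame = base frame: x ahead of the robot, y to its left, z up, the work surface at z = 0. Lengths are in mm, angles in rad, forces in N, time in s.
With the tool pointing down it reaches from about 375 to 750 mm from the base axis. Payload 9 kg.
Tool frame: the origin (TCP) lies between the finger pads; the fingertips stand 25 mm ahead of it and the grasp point (between the pads) lies 6 mm ahead of it; z points along the fingers, y is the line along which they close (so a half turn about z gives the same grasp; the last joint's range is limited). The gripper opens to 85 mm and grips with 20 to 120 N. Pads are 22 mm wide; open, the fingers measure 114 mm over their backs; the gripper's body (76 mm by 85 mm) begins 54 mm behind the grasp point. The pads swing forward as they close: fully open they stand 13 mm farther back than shut.
Start: joints at [0.904, 0.104, 0.097, 1.564, 0, 1.353], TCP at [260.338, 540.609, 256.331] pointing down, gripper open.
Joint ranges: [-2.99, 2.99], [-0.84, 1.86], [-1.1, 1.16], [-1.84, 2.11], [-1.51, 1.56], [-3.14, 3.14]. Speed limits (rad/s): [2.22, 2.22, 2.57, 3.14, 3.14, 3.14].

INTERFACE

Orientations are given as [roll, pitch, yaw] about the fixed x, y, z axes, in that order (R = Rz(yaw) Ry(pitch) Rx(roll)).
In Python, from cell import robot gives the robot as it stands. The module is installed in compiled form; this text tells all that it offers.
- The arm moves only by the tool send_rows, never from a script. Its argument "rows" is a list of rows, each a list of 2 entries, a list of its own where there are three numbers: the shift along the tool's x, y, z in cm, then the turn about the tool's z in rad. A call has 1 to 5 rows; each row shifts and turns the commanded pose from where the row before left it, along the tool's axes as they then stand; what a row does not reach is not made up. A row lasts 1/8 s, in which the tool goes at most 62.5 mm and 10.7 degrees, less where a joint would pass 70% of its speed; a pose out of reach is approached as far as the arm can. A call with a gripper value outside its range is refused whole. "gripper" is the finger opening in cm, from 0 to 8.54, set as the call begins (left out, the last holds). The fingers move at their own pace and stop on an object; "grip_force" is the grip in N (left out, the last holds). Time passes only in rows, so rows that do not move let the fingers close. It gives the time, the measured TCP pose, the force, the opening and the grip force at its end, in the units of the state.
- robot.get_obs(): the state, without advancing time (a new reading comes with each control period).
- robot.camera(name): name is "side" or "top" or "wrist"; returns the picture (420x560x3 uint8, red, green, blue); there is no depth.
- robot.camera_params(name): a dict with "camera_matrix" (3x3 intrinsics, pixels), "origin" and "attitude" of the camera in the world. Camera axes: x right, y down, z forward; pixel columns grow to the right and rows downward; lengths in mm; the calibration is good to about 2 mm. The wrist camera is an equidistant fisheye: a pixel r from the principal point sees the ray r / f radians off the axis. A picture is of the moment at which its call begins: read the wrist's pose just before it. camera_params takes no time and is no camera call; for the wrist camera it gives the pose at the moment of the call.
- robot.finish_job(): hands the job in; it is judged then, once.
The state is a dict: "time": time; "qpos": joint angles; "qvel": joint speeds; "joint_torque": joint torques, N m; "position": TCP position; "tool_rot": TCP orientation; "wrist_force": force on the tool from outside, world axes, zero at the start; "wrist_torque": the same for the moment, N m; "width": finger opening in mm; "grasp_force": force on a finger pad.
Only numpy, scipy, OpenCV 4.12 (cv2) and the standard library are available. Lean on these libraries where they do the work, as an engineer would, in place of code of your own. Each camera call takes 0.05 s, during which the arm holds its last target. There are 200 camera calls.

## Working session

There is one attempt and no reset: what is moved stays moved. The work goes in short steps, Python scripts to look and compute and a tool call to move; the robot and the scene stay as the last step left them, time stands still between calls to the robot, and variables do not carry over. Pictures are saved under pics/ and viewed, at most 10 in all, crops included, and the job is handed in when it is done.

Besides the shell and the picture viewer there is one more tool, called after "Emit:" as a command line: name --argument value ..., lists and objects as JSON in quotes. send_rows: Moves the arm, as the interface text tells. Its arguments: {"type":"object","properties":{"rows":{"type":"array","items":{"type":"array"}},"gripper":{"type":"number"},"grip_force":{"type":"number"}},"required":["rows"]}

```bash
mkdir -p pics; cat > h.py <<'E'
from cell import robot
import numpy as np, cv2
from scipy.spatial.transform import Rotation as R
def snap(n,f):
    im=robot.camera(n); cv2.imwrite('pics/'+f,im[:,:,::-1]); return im
E
python3 - <<'E'
from h import *
for n in("top","side"):
    snap(n,n+'0.png'); print(n,robot.camera_params(n))
o=robot.get_obs();print(o['time'],o['position'],o['tool_rot'],o['wrist_force'],o['width'])
print(robot.camera_params('wrist'))
E
```

```text
top {'camera_matrix': array([[460.32005076,   0.        , 282.43675407],
       [  0.        , 460.32005076, 204.84435412],
       [  0.        ,   0.        ,   1.        ]]), 'origin': array([ 433.13350102,  -51.1211424 , 1280.69856173]), 'attitude': array([-3.04931173,  0.01804987, -1.59050655])}
side {'camera_matrix': array([[384.43304703,   0.        , 274.8516679 ],
       [  0.        , 384.43304703, 205.0701578 ],
       [  0.        ,   0.        ,   1.        ]]), 'origin': array([ 167.34269206, -847.02325551,  795.84226578]), 'attitude': array([-2.17739481, -0.02204116, -0.4304839 ])}
0.1 [260.17278652 540.36467317 255.60610684] [-3.14044625e+00 -2.42494782e-04  2.69274086e+00] [-0.82261461 -0.58806865  0.64917447] 85.14281421241014
{'camera_matrix': array([[325.1922621 ,   0.        , 282.53378109],
       [  0.        , 325.1922621 , 216.48872786],
       [  0.        ,   0.        ,   1.        ]]), 'origin': array([191.43704012, 573.9178509 , 373.75003341]), 'attitude': array([2.83815890e+00, 1.39136613e-03, 1.12229116e+00])}
```

View pics/top0.png

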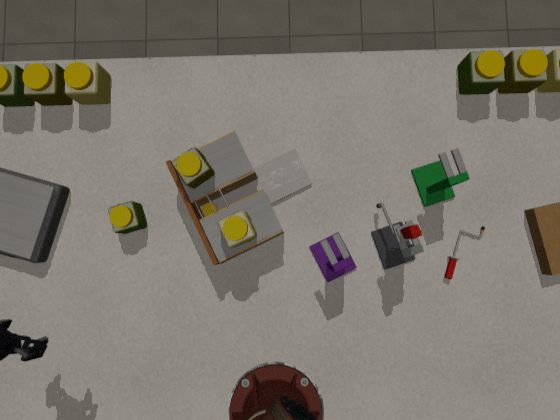

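View pics/side0.png

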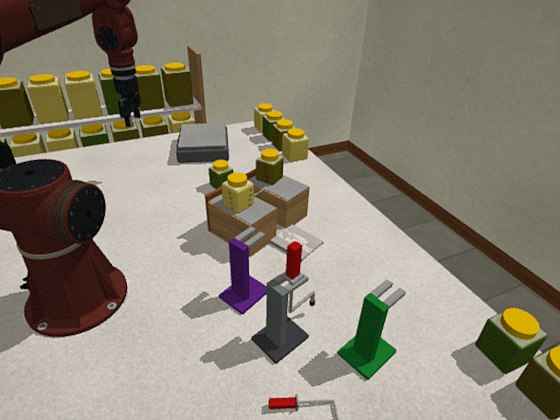

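The rod wanted hangs on the grey rack, with its red handle at top (411,232) and side (293,259). Things that could be mistaken for it are the small rod lying at top (460,250), the purple rack at (333,257) and the green rack at (437,180). The display is at top (225,195), with its apron at (285,178) and the yellow lid at about (208,211). Next is a close crop.

```bash
python3 - <<'E'
import cv2,numpy as np
t=cv2.imread('pics/top0.png')
a=cv2.resize(t[190:280,355:435],None,fx=5,fy=5,interpolation=cv2.INTER_CUBIC)
b=cv2.resize(t[125:275,160:320],None,fx=3,fy=3,interpolation=cv2.INTER_CUBIC)
a=a[:450,:320*1+80]
print(a.shape,b.shape)
a=cv2.convertScaleAbs(a,alpha=1.6);b=cv2.convertScaleAbs(b,alpha=1.3)
cv2.imwrite('pics/crop0.png',np.hstack([a[:,:320],b[:450]]) if 0 else np.hstack([a,cv2.resize(b,(400,375)) if 0 else cv2.copyMakeBorder(cv2.resize(b,(400,375)),0,75,0,0,0)]))
E
```

```text
(450, 400, 3) (450, 480, 3)
```

View pics/crop0.png

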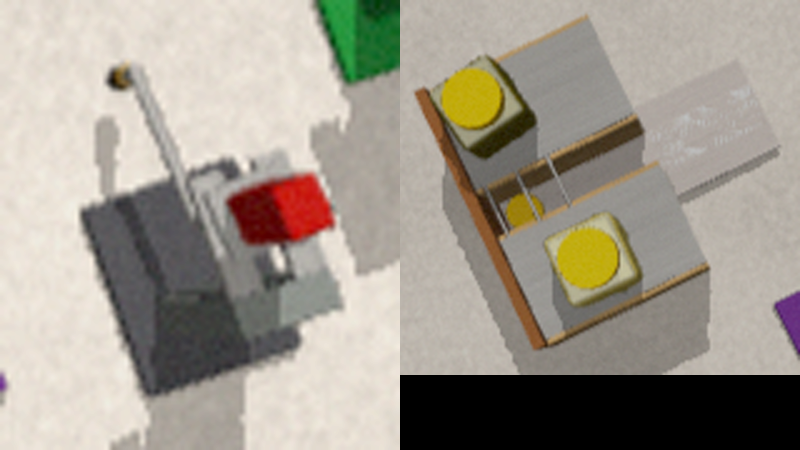

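Left of the crop: the large red-handled rod on the grey rack, its foot pointing up-left to the black ball at top px (379,205). Right of the crop: the lid under the wires at top px (210,210), a jar on each plinth, and the clear apron at the upper right. So the choice stands.

```bash
cat >> h.py <<'E'
def ray(n,px,P=None):
    P=P or robot.camera_params(n);K=P['camera_matrix'];d=np.array([(px[0]-K[0,2])/K[0,0],(px[1]-K[1,2])/K[1,1],1])
    if n=='wrist':
        th=np.hypot(d[0],d[1]);s=np.sinc(th/np.pi);d=np.array([d[0]*s,d[1]*s,np.cos(th)])
    return P['origin'],R.from_euler('xyz',P['attitude']).as_matrix()@d
def onz(n,px,z,P=None):
    o,d=ray(n,px,P);return o+d*(z-o[2])/d[2]
def tri(n1,p1,n2,p2):
    o1,d1=ray(n1,p1);o2,d2=ray(n2,p2);s=np.linalg.lstsq(np.c_[d1,-d2],o2-o1,rcond=None)[0]
    a,b=o1+s[0]*d1,o2+s[1]*d2;return (a+b)/2,np.linalg.norm(a-b)
E
python3 - <<'E'
from h import *
np.set_printoptions(precision=1,suppress=True)
c=lambda x,y:((x-400)/2.5+160,y/2.5+125)
k=lambda x,y:(x/5+355,y/5+190)
Q=[onz('top',c(*p),120)[:2] for p in[(588,15),(641,120),(657,163),(708,267),(543,345),(500,240)]]
print(Q)
for a,b in((0,1),(1,2),(2,3),(3,4),(4,5),(0,3)):
    v=Q[b]-Q[a];print(a,b,np.linalg.norm(v),np.degrees(np.arctan2(v[1],v[0])))
print('mouth',(Q[1]+Q[2])/2,(Q[0]+Q[3])/2)
print('lid',onz('top',c(524,211),30))
print('ball',onz('top',k(120,77),32),'handletop',onz('top',k(303,208),280))
a=onz('top',k(190,210),75);b=onz('top',k(135,70),75);v=b-a;print('foot',a,b,np.degrees(np.arctan2(v[1],v[0])))
B=[onz('top',k(*p),12) for p in[(82,210),(150,395),(298,345),(232,160)]];print(B,sum(B)/4)
P=[onz('top',k(*p),190) for p in[(345,308),(245,335)]];print('prong ends',P)
v=B[0]-B[1];print(np.degrees(np.arctan2(v[1],v[0])))
im=cv2.imread('pics/side0.png').astype(int);m=((im[:,:,2]>120)&(im[:,:,1]<50)).astype(np.uint8)
n,_,st,ce=cv2.connectedComponentsWithStats(m)
print([(st[i],ce[i]) for i in range(1,n) if st[i][4]>60 and st[i][1]>200])
E
```

```text
[array([734.5,  85.6]), array([624. ,  32.5]), array([579.4,  16.9]), array([472.7, -32.9]), array([397.9, 134.3]), array([504.3, 177.3])]
0 1 122.64949790079889 -154.36003256529003
1 2 47.22666385662877 -160.65435525829145
2 3 117.70036587064119 -154.99167144840146
3 4 183.17205760643483 114.11369382063
4 5 114.78144593181213 21.98694270315535
0 3 287.35765016234365 -155.65123304810908
mouth [601.7  24.7] [603.6  26.4]
lid [541.1 168.6  30. ]
ball [ 542.  -292.9   32. ] handletop [ 461.9 -321.4  280. ]
foot [ 467.9 -318.2   75. ] [ 541.8 -292.5   75. ] 19.15325079641201
[array([ 471. , -273.1,   12. ]), array([ 369.7, -306.3,   12. ]), array([ 395.1, -387.7,   12. ]), array([ 496.7, -356.3,   12. ])] [ 433.1 -330.8   12. ]
prong ends [array([ 417.3, -363.2,  190. ]), array([ 405.6, -315.9,  190. ])]
18.10762987153447
[(array([288, 242,  14,   9,  72], dtype=int32), array([294.6, 245.7])), (array([269, 398,  27,   8, 202], dtype=int32), array([282.4, 401.6]))]
```

Emit:
send_rows --rows '[[[0,0,-2],0.159],[[0,0,-2],0.159],[[0,0,-2],0.159],[[0,0,-2],0.159],[[0,0,-2],0.159]]' --gripper 8.5

```text
time: 0.72
position: [260.2, 540.5, 356.5]
tool_rot: [-3.141, 0.0, 1.893]
wrist_force: [0.7, 0.7, -0.4]
width: 84.7
grasp_force: 0.0
```

Emit:
send_rows --rows '[[[-5.7,1.7,-0.2],0],[[-5.7,1.7,-0.2],0],[[-5.7,1.7,-0.2],0],[[-5.7,1.7,-0.2],0],[[-5.7,1.7,-0.2],0]]'

```text
time: 1.35
position: [433.1, 296.3, 366.1]
tool_rot: [-3.141, -0.0, 1.898]
wrist_force: [1.1, 0.4, 0.3]
width: 84.7
grasp_force: 0.0
```

Emit:
send_rows --rows '[[[-5.7,1.7,-0.2],0],[[-5.7,1.7,-0.2],0],[[-5.3,-2.3,0],0],[[-5.3,-2.3,0],0],[[-5.3,-2.3,0],0]]'

```text
time: 1.98
position: [486.5, 26.5, 369.9]
tool_rot: [-3.141, -0.0, 1.898]
wrist_force: [0.5, 0.5, 0.0]
width: 84.8
grasp_force: 0.0
```

Emit:
send_rows --rows '[[[-5.3,-2.3,0],0],[[-5.3,-2.3,0],0],[[-5.3,-2.3,0],0],[[-5.3,-2.3,0],0]]'

```text
time: 2.48
position: [467.3, -203.9, 370.0]
tool_rot: [3.142, -0.0, 1.898]
wrist_force: [1.3, 0.5, -0.1]
width: 85.3
grasp_force: 0.0
```

Emit:
send_rows --rows '[[[-5,-2,0],0],[[-5,-2,0],0],[[0,0,0],0]]'

```text
time: 2.85
position: [461.2, -312.7, 368.5]
tool_rot: [-3.14, -0.002, 1.894]
wrist_force: [-0.2, 0.0, -0.7]
width: 84.7
grasp_force: 0.0
```

```bash
python3 - <<'E'
from h import *
o=robot.get_obs();P=robot.camera_params('wrist')
im=snap('wrist','w1.png');import pickle;pickle.dump((o,P),open('w1.pkl','wb'));print(o['position'],P)
E
```

```text
[ 461.19763415 -312.71765406  368.46929248] {'camera_matrix': array([[325.1922621 ,   0.        , 282.53378109],
       [  0.        , 325.1922621 , 216.48872786],
       [  0.        ,   0.        ,   1.        ]]), 'origin': array([ 437.30230429, -240.09332589,  486.76299282]), 'attitude': array([2.83969363e+00, 1.82006949e-03, 3.23228575e-01])}
```

View pics/w1.png

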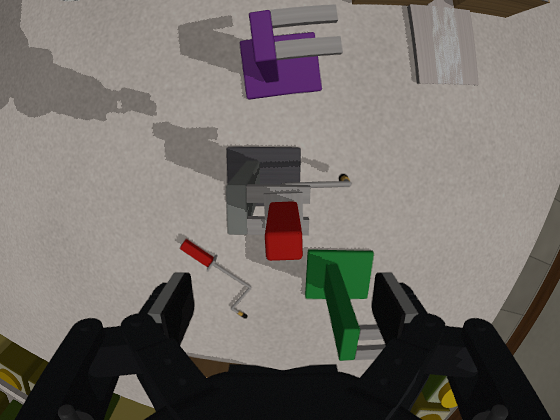

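The wrist view shows the red handle's top face at about (284,246), the fork prongs at (270,205), the foot and ball at (344,179), and the small decoy rod at (200,250).

```bash
python3 - <<'E'
from h import *
import pickle
np.set_printoptions(precision=1,suppress=True)
o,P=pickle.load(open('w1.pkl','rb'))
im=cv2.imread('pics/w1.png').astype(int)
m=((im[:,:,2]>80)&(im[:,:,1]<45)&(im[:,:,0]<45));m[:, :255]=0;m[:,310:]=0;m[:195]=0;m[275:]=0
for r in range(198,264,5):
    c=np.where(m[r])[0];print(r,(c.min(),c.max(),im[r,c].mean(0)[2]) if len(c) else None)
br=m&(im[:,:,2]>150)
c=cv2.findContours(br.astype(np.uint8),0,2)[0];c=max(c,key=cv2.contourArea);rc=cv2.minAreaRect(c);print(rc)
print('handle top',onz('wrist',rc[0],280,P))
q=np.array([onz('wrist',p,280,P)[:2] for p in cv2.boxPoints(rc)]);print(q)
for i in range(4):
    v=q[i]-q[i-1];print(np.linalg.norm(v),np.degrees(np.arctan2(v[1],v[0])))
print('ball',onz('wrist',(344,178),30,P))
for p in[(228,147),(300,147),(228,233)]: print('base',onz('wrist',p,12,P))
E
python3 - <<'E'
import cv2
im=cv2.imread('pics/w1.png')[140:270,215:360];cv2.imwrite('pics/w1c.png',cv2.resize(im,None,fx=4.5,fy=4.5,interpolation=2))
E
```

```text
198 None
203 None
208 None
213 (np.int64(298), np.int64(298), np.float64(81.0))
218 (np.int64(299), np.int64(299), np.float64(94.0))
223 (np.int64(299), np.int64(299), np.float64(81.0))
228 (np.int64(300), np.int64(300), np.float64(82.0))
233 (np.int64(266), np.int64(301), np.float64(119.05555555555556))
238 (np.int64(265), np.int64(301), np.float64(135.72972972972974))
243 (np.int64(266), np.int64(301), np.float64(136.77777777777777))
248 (np.int64(266), np.int64(301), np.float64(136.66666666666666))
253 (np.int64(266), np.int64(302), np.float64(134.83783783783784))
258 (np.int64(267), np.int64(300), np.float64(132.2941176470588))
263 NoneTraceback (most recent call last):
  File "<stdin>", line 10, in <module>
ValueError: max() iterable argument is empty
```

View pics/w1c.png

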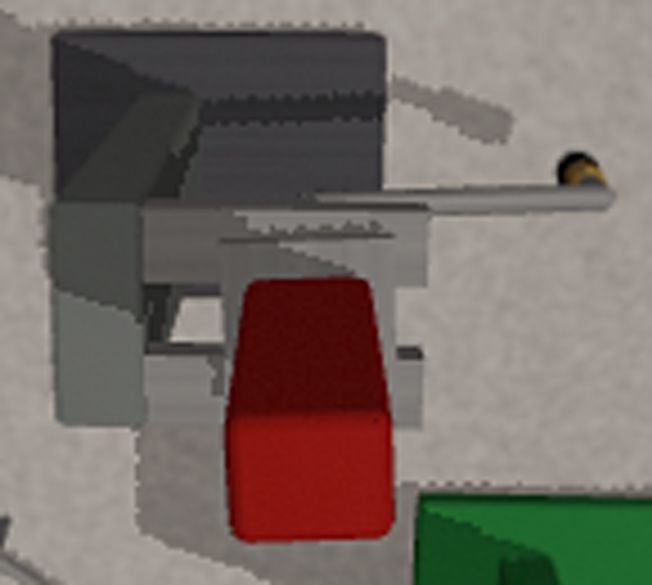

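Crop: handle top corners at about (228,413), (390,412), (392,540) and (234,540). The prongs' outer ends are at columns 428 and 422, and the slot is centred near row 320.

```bash
python3 - <<'E'
from h import *
import pickle
np.set_printoptions(precision=1,suppress=True)
o,P=pickle.load(open('w1.pkl','rb'))
k=lambda x,y:(x/4.5+215-.4,y/4.5+140-.4)
H=np.array([onz('wrist',k(*p),280,P)[:2] for p in[(228,413),(390,412),(393,540),(233,540)]])
print('handle',H,H.mean(0));v=H[1]-H[0];w=H[2]-H[3];x=H[3]-H[0]
print([ (np.linalg.norm(a),np.degrees(np.arctan2(a[1],a[0]))) for a in(v,w,x)])
A=np.array([onz('wrist',k(*p),190,P)[:2] for p in[(145,207),(428,207),(423,427),(145,425),(428,285),(423,357)]])
print('prongs',A);v=A[1]-A[0];print(np.linalg.norm(v),np.degrees(np.arctan2(v[1],v[0])),np.linalg.norm(A[5]-A[4]))
e=(A[1]+A[2]+A[4]+A[5])/4; v=v/np.linalg.norm(v);print('seat from ends',e-25*v)
f=np.array([onz('wrist',k(*p),75,P)[:2] for p in[(320,200),(600,192)]]);v=f[1]-f[0];print('foot yaw',np.degrees(np.arctan2(v[1],v[0])))
print('ball',onz('wrist',k(582,172),32,P))
B=np.array([onz('wrist',k(*p),12,P)[:2] for p in[(52,33),(385,33),(385,188)]]);v=B[1]-B[0];print('base yaw',np.degrees(np.arctan2(v[1],v[0])))
print(o['tool_rot'])
E
```

```text
handle [[ 449.7 -315. ]
 [ 472.7 -307.1]
 [ 480.3 -326.9]
 [ 456.7 -334.8]] [ 464.9 -321. ]
[(np.float64(24.360587165694543), np.float64(18.92949552814252)), (np.float64(24.875683168115952), np.float64(18.540176577276846)), (np.float64(21.037329306374932), np.float64(-70.43558532218394))]
prongs [[ 424.9 -309.8]
 [ 480.6 -291.2]
 [ 496.1 -337.2]
 [ 438.8 -356. ]
 [ 486.3 -307. ]
 [ 490.6 -322.3]]
58.7453404980424 18.49265283204128 15.905928936255016
seat from ends [ 464.7 -322.4]
foot yaw 20.624179262016288
ball [ 546.6 -291.5   32. ]
base yaw 18.03821791889297
[-3.1 -0.   1.9]
```

Emit:
send_rows --rows '[[[-0.9,0.1,2],0],[[0,0,3.5],0],[[0,0,3.5],0],[[0,0,2.7],0],[[0,0,0],0]]'

```text
time: 3.52
position: [465.4, -315.8, 250.2]
tool_rot: [-3.14, -0.004, 1.899]
wrist_force: [-0.6, 0.4, -0.3]
width: 85.0
grasp_force: 0.0
```

Emit:
send_rows --rows '[[[0,0,0],0],[[0,0,0],0],[[0,0,0],0],[[0,0,0],0],[[0,0,0],0]]' --gripper 1.5 --grip_force 110

```text
time: 4.15
position: [466.3, -318.1, 254.2]
tool_rot: [3.141, 0.001, 1.898]
wrist_force: [-0.1, -0.7, 5.3]
width: 24.6
grasp_force: 107.2
```

Emit:
send_rows --rows '[[[0,0,0],0],[[0,0,-0.8],0],[[0,0,-0.8],0],[[0,0,0],0],[[0,0,0],0]]'

```text
time: 4.78
position: [465.9, -317.8, 269.0]
tool_rot: [-3.142, -0.0, 1.898]
wrist_force: [0.2, -0.3, -1.8]
width: 24.7
grasp_force: 107.4
```

Emit:
send_rows --rows '[[[0,2,0],0],[[0,3,0],0],[[0,4,0],0],[[0,0,0],0],[[0,0,0],0]]'

```text
time: 5.4
position: [550.8, -288.9, 268.8]
tool_rot: [-3.141, -0.001, 1.898]
wrist_force: [-0.2, -0.1, -1.9]
width: 24.7
grasp_force: 108.4
```

```bash
python3 - <<'E'
from h import *
import pickle
o=robot.get_obs();P=robot.camera_params('wrist');im=snap('wrist','w2.png');o2=robot.get_obs();P2=robot.camera_params('wrist');im=snap('side','s2.png')
snap('top','t2.png')
pickle.dump((o,P),open('w2.pkl','wb'));print(o['position'],o2['position'],robot.get_obs()['position'],o['wrist_force'],o['tool_rot'])
h=np.hstack([cv2.resize(cv2.imread('pics/w2.png')[100:300,180:400],(440,400)),cv2.resize(cv2.imread('pics/s2.png')[220:370,240:370],(347,400))])
cv2.imwrite('pics/c2.png',h)
E
```

```text
[ 550.82390006 -288.86408063  268.80498398] [ 550.62508804 -289.09822671  269.08822602] [ 550.53424489 -289.33935799  269.40750769] [-0.22085555 -0.08520745 -1.86233803] [-3.14087149e+00 -7.85258523e-04  1.89811301e+00]
```

View pics/c2.png

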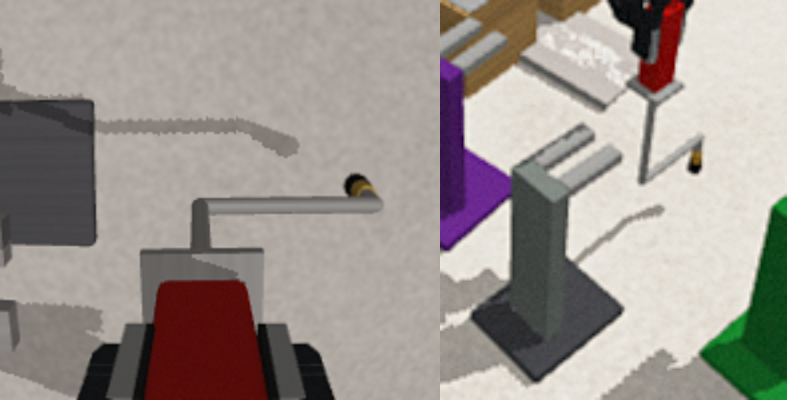

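The rod is held and clear of the rack. The ball is at crop (357,187) in the wrist half and (695,168) in the side half.

```bash
python3 - <<'E'
from h import *
import pickle
np.set_printoptions(precision=1,suppress=True)
o,P=pickle.load(open('w2.pkl','rb'));T=o['position'];Rt=R.from_euler('xyz',o['tool_rot']).as_matrix()
for z in(42,49,55):
    b=onz('wrist',(358.,193.),z,P);print(z,b,(Rt.T@(b-T)))
print('top tri range')
t=cv2.imread('pics/t2.png').astype(int);t0=cv2.imread('pics/top0.png').astype(int)
m=(t.max(2)<75)
p=R.from_euler('xyz',robot.camera_params('top')['attitude']).as_matrix();C=robot.camera_params('top')
q=p.T@(onz('wrist',(358,193),49,P)-C['origin']);uv=(C['camera_matrix']@q/q[2])[:2];print('expect top px',uv)
u,v=uv.round().astype(int);w=t[v-8:v+9,u-8:u+9].max(2);print(w)
s=cv2.imread('pics/s2.png').astype(int);print(s[276:292,326:345].max(2))
E
```

```text
42 [ 631.2 -265.8   42. ] [ -4.2  83.7 226.7]
49 [ 629.1 -264.8   49. ] [ -2.5  82.  219.7]
55 [ 627.3 -263.9   55. ] [ -1.1  80.6 213.7]
top tri range
expect top px [368.5 172.9]
[[171 173 171 172 172 172 173 172 172 170 173 174 169 166 170 173 171]
 [169 173 173 172 171 170 168 169 170 170 172 175 171 167 172 176 170]
 [171 172 171 170 168 170 168 168 171 169 168 173 168 167 172 174 170]
 [168 170 168 169 169 169 168 173 174 172 169 173 171 172 171 173 171]
 [166 169 167 169 170 170 171 174 172 172 173 162 173 172 173 173 172]
 [168 168 168 169 170 172 170 170 166 167 150 149 154 169 175 175 172]
 [167 169 169 170 169 171 167 134 132 123 122 145 135 170 173 174 173]
 [166 169 170 171 172 170 147  73 112  76 104 140 133 149 172 173 173]
 [167 172 171 170 170 168  93  60 122  73  83 127 138 132 172 174 173]
 [170 171 170 169 168 166  52  56  99  87  93 115 142 131 144 171 171]
 [169 169 172 170 170 165  88  23  51  57  82 124 135 136 141 170 169]
 [170 167 172 173 172 170 154 116  85  91 151 121 121 142 138 169 170]
 [173 167 168 170 170 170 173 161 155 156 170 156 106 140 134 152 17
[... 884 characters left out ...]
  36   0   0   0  91 219 235 227 223 228 227
  227]
 [227 227 229 224 227 236 214 144  58   8  35 190 236 232 229 226 227 230
  227]
 [228 227 228 226 228 235 242 231 185 165 179 235 238 231 223 226 228 225
  225]
 [229 228 227 228 229 228 233 233 237 240 236 235 236 230 229 225 226 228
  226]
 [230 230 227 224 224 228 227 224 227 227 231 228 229 229 227 227 228 228
  226]
 [229 230 229 228 227 228 228 228 226 228 229 225 228 229 228 229 229 228
  228]
 [233 233 229 229 230 232 231 227 227 227 226 223 227 230 232 232 230 233
  230]
 [234 231 231 229 233 232 230 229 226 227 227 226 226 226 229 231 231 233
  232]
 [230 229 232 230 230 227 227 229 227 229 227 228 226 227 228 227 229 232
  234]]
```

```bash
python3 - <<'E'
from h import *
import pickle
np.set_printoptions(precision=1,suppress=True)
o,P=pickle.load(open('w2.pkl','rb'));T=o['position'];Rt=R.from_euler('xyz',o['tool_rot']).as_matrix()
rs=[ray('side',(335,282.2)),ray('top',(367.6,174.3)),ray('wrist',(358,193),P)]
def inter(rs):
    A=0;b=0
    for c,d in rs:
        d=d/np.linalg.norm(d);M=np.eye(3)-np.outer(d,d);A=A+M;b=b+M@c
    return np.linalg.solve(A,b)
for s in(rs,[rs[0],rs[1]],[rs[0],rs[2]]):
    x=inter(s);print(x,Rt.T@(x-T))
E
```

```text
[ 627.7 -263.8   49.3] [ -1.2  81.  219.5]
[ 627.2 -263.3   48.5] [ -0.5  80.7 220.3]
[ 628.8 -264.6   49.5] [ -2.3  81.8 219.2]
```

Emit:
send_rows --rows '[[[0,0,-0.8],-0.185],[[0,0,-0.8],-0.185],[[0,0,-0.8],-0.185],[[0,0,-0.8],-0.185],[[0,0,-0.8],-0.185]]'

```text
time: 6.18
position: [550.6, -289.4, 309.9]
tool_rot: [-3.141, 0.0, 2.828]
wrist_force: [0.5, -0.5, -1.6]
width: 24.9
grasp_force: 108.4
```

Emit:
send_rows --rows '[[[0,0,0],-0.186],[[0,0,0],-0.186],[[0,0,0],-0.186],[[0,0,0],-0.186],[[0,0,0],0]]'

```text
time: 6.8
position: [550.7, -289.3, 309.6]
tool_rot: [-3.141, 0.0, -2.718]
wrist_force: [0.2, -0.2, -2.1]
width: 25.2
grasp_force: 108.4
```

Emit:
send_rows --rows '[[[-4.4,2.8,0],0],[[-4.4,2.8,0],0],[[-4.4,2.8,0],0],[[-4.4,2.8,0],0],[[0,0,0],0]]'

```text
time: 7.42
position: [666.4, -111.1, 308.9]
tool_rot: [3.141, 0.0, -2.717]
wrist_force: [-0.2, 0.2, -2.1]
width: 24.9
grasp_force: 108.5
```

```bash
python3 - <<'E'
from h import *
import pickle
o=robot.get_obs();P=robot.camera_params('wrist');im=snap('wrist','w3.png');pickle.dump((o,P),open('w3.pkl','wb'));print(o['time'],o['position'],o['tool_rot'],o['wrist_force'],P)
snap('top','t3.png')
h=cv2.imread('pics/t3.png')[100:290,150:350];w=cv2.imread('pics/w3.png')
cv2.imwrite('pics/c3.png',np.hstack([cv2.resize(w,(440,330)),cv2.resize(h,(347,330))]))
E
```

```text
7.425 [ 666.39376758 -111.14010061  308.91602658] [ 3.14078193e+00  3.59265737e-04 -2.71742939e+00] [-0.23113201  0.16355254 -2.11078942] {'camera_matrix': array([[325.1922621 ,   0.        , 282.53378109],
       [  0.        , 325.1922621 , 216.48872786],
       [  0.        ,   0.        ,   1.        ]]), 'origin': array([ 596.7951504 , -142.56597718,  427.02203186]), 'attitude': array([ 2.83754198e+00, -1.02137912e-03,  1.99522606e+00])}
```

View pics/w3.png

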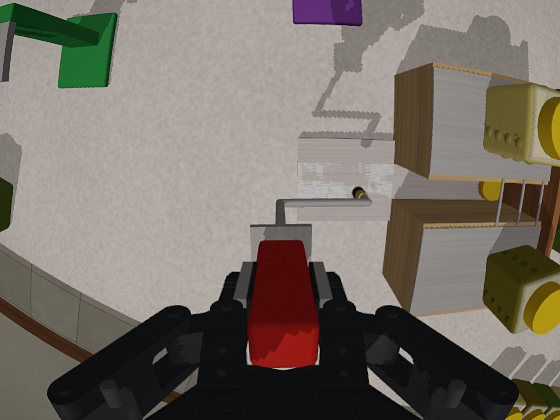

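The wrist view shows the rod clear above the apron, with the ball at (360,193). The gap runs to the right with its plinth-top corners at about (428,178) and (424,226), and the lid at (489,188).

```bash
python3 - <<'E'
from h import *
import pickle
np.set_printoptions(precision=1,suppress=True)
o,P=pickle.load(open('w3.pkl','rb'));T=o['position'];Rt=R.from_euler('xyz',o['tool_rot']).as_matrix()
f=lambda p,z:onz('wrist',p,z,P)
for p in[(436,64),(429,178),(424,226),(426,306),(500,178),(500,226)]: w=f(p,120);print(p,w[:2],(Rt.T@(w-T))[:2])
im=cv2.imread('pics/w3.png').astype(int)
m=((im[:,:,2]>110)&(im[:,:,0]<70)&(im[:,:,1]>90));m[:170]=0;m[205:]=0;m[:,:470]=0;m[:,525:]=0
ys,xs=np.where(m);print(xs.min(),xs.max(),ys.min(),ys.max(),len(xs))
for p in[((xs.min()+xs.max())/2,(ys.min()+ys.max())/2)]: w=f(p,30);print('lid',p,w,(Rt.T@(w-T)))
for p in[(xs.min(),188),(489,ys.min()),(489,ys.max()),(xs.max(),188)]:w=f(p,30);print(p,(Rt.T@(w-T))[:2])
print('ball',Rt.T@(f((360,193),90-2)-T))
cv2.imwrite('pics/c3.png',cv2.resize(cv2.imread('pics/w3.png')[150:240,350:550],None,fx=4,fy=4,interpolation=2))
E
```

```text
(436, 64) [476.7 -28.9] [139.1 152.8]
(429, 178) [584.8  17.5] [ 21.5 150.6]
(424, 226) [632.   39.5] [-30.6 151.3]
(426, 306) [716.3 101.5] [-132.9  173.1]
(500, 178) [542.1 102.1] [ 25.6 245.3]
(500, 226) [589.3 136.8] [-31.7 257.6]
481 522 181 200 295
lid (np.float64(501.5), np.float64(190.5)) [540.4 187.3  30. ] [ -7.9 323.7 279.2]
(np.int64(481), 188) [ -5.5 283.4]
(489, np.int64(181)) [  5.3 296.6]
(489, np.int64(200)) [-22.9 301.7]
(np.int64(522), 188) [ -2.4 366.6]
ball [ -3.1  84.7 221. ]
```

View pics/c3.png

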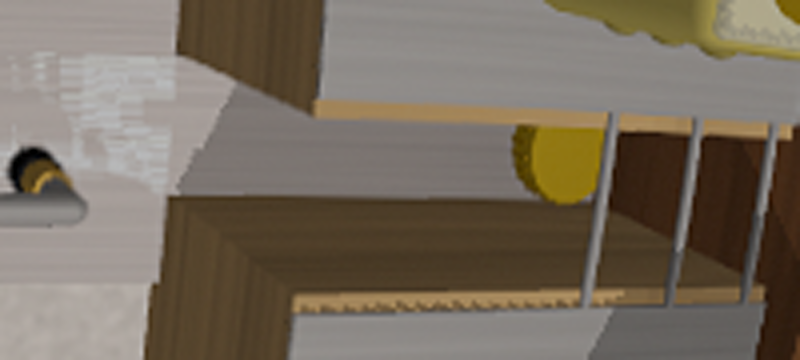

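```bash
python3 - <<'E'
from h import *
import pickle
np.set_printoptions(precision=1,suppress=True)
o,P=pickle.load(open('w3.pkl','rb'));T=o['position'];Rt=R.from_euler('xyz',o['tool_rot']).as_matrix()
f=lambda x,y,z:(Rt.T@(onz('wrist',(x/4+350-.4,y/4+150-.4),z,P)-T))[:2]
U=[f(x,y,120) for x,y in((313,115),(550,126),(790,138))];L=[f(x,y,120) for x,y in((297,296),(550,292),(765,288))]
print(U,L)
print('lidtop left/right/bottom',f(530,160,30),f(606,160,30),f(567,204,30))
print('wires',[(f(a,b,120),f(c,d,120)) for a,b,c,d in((613,116,587,303),(697,120,670,303),(774,126,747,300))])
print('board',f(765,288,120))
E
```

```text
[array([ 21.1, 149.3]), array([ 21.1, 226.7]), array([ 22.3, 329.2])] [array([-27.9, 150.8]), array([-27.3, 236.2]), array([-26.8, 330.3])]
lidtop left/right/bottom [ -7.8 285.8] [ -6.6 322.6] [-23.7 306.5]
wires [(array([ 25.1, 249.9]), array([-30.8, 251.5])), (array([ 25.7, 284.6]), array([-31.3, 286.5])), (array([ 25.7, 320.4]), array([-30.7, 322.5]))]
board [-26.8 330.3]
```

Emit:
send_rows --rows '[[[-0.1,0,1.5],0],[[0,2,2],0],[[0,4,0],0],[[0,3,0],0],[[0,0,0],0]]'

```text
time: 8.15
position: [628.0, -31.2, 273.9]
tool_rot: [3.141, -0.0, -2.717]
wrist_force: [0.5, -0.0, -2.3]
width: 24.8
grasp_force: 108.7
```

Emit:
send_rows --rows '[[[0,3,0],0],[[0,3,0],0],[[0,3,0],0],[[0,2,0],0],[[0,0,0],0]]'

```text
time: 8.78
position: [583.5, 68.5, 274.2]
tool_rot: [-3.141, 0.0, -2.716]
wrist_force: [-0.2, 0.3, -2.1]
width: 24.4
grasp_force: 108.8
```

Emit:
send_rows --rows '[[[-0.1,1.2,0],0],[[0,1.1,0],0],[[0,0,0],0],[[0,0,0],0]]'

```text
time: 9.28
position: [575.3, 89.6, 274.3]
tool_rot: [-3.141, 0.0, -2.716]
wrist_force: [-0.2, -0.2, -2.6]
width: 24.7
grasp_force: 109.0
```

```bash
python3 - <<'E'
from h import *
import pickle
np.set_printoptions(precision=2,suppress=True)
a,P0=pickle.load(open('w3.pkl','rb'));Rt=R.from_euler('xyz',a['tool_rot']).as_matrix()
P=robot.camera_params('wrist');snap('wrist','w4.png');L=[robot.get_obs()]
snap('top','t4.png');L.append(robot.get_obs());pickle.dump((L[0],P),open('w4.pkl','wb'))
for o in L:print(Rt.T@(o['position']-a['position']),o['position'],o['tool_rot'],o['wrist_force'])
w=cv2.imread('pics/w4.png');t=cv2.imread('pics/t4.png')
cv2.imwrite('pics/c4.png',np.hstack([cv2.resize(w[100:300,230:480],(500,400)),cv2.resize(t[150:250,170:240],(280,400))]))
E
```

```text
[  0.51 220.27  34.82] [575.27  89.43 274.27] [-3.14  0.   -2.72] [-1.34  0.44 -2.8 ]
[  0.5  220.26  34.82] [575.29  89.43 274.27] [-3.14  0.   -2.72] [ 0.83  0.04 -2.67]
```

View pics/c4.png

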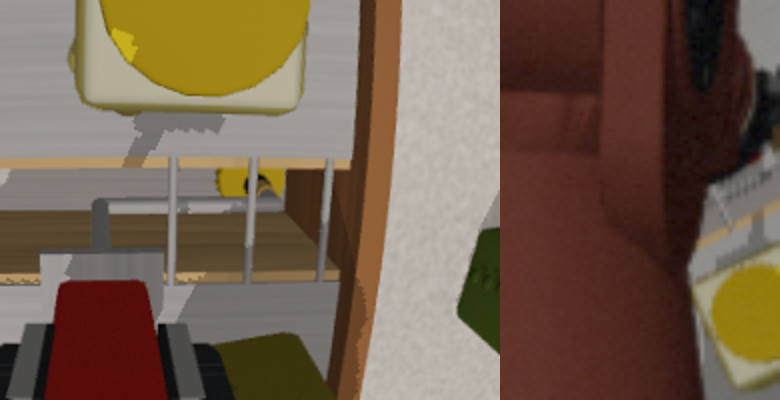

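The ball sits over the lid, at crop (258,188) with the lid spanning columns 217–287, under the wires and inside the gap. Next I lower the tip carefully.

Emit:
send_rows --rows '[[[-0.1,0.1,0.4],0],[[0,0,0.3],0],[[0,0,0.2],0],[[0,0,0],0],[[0,0,0],0]]'

```text
time: 10.0
position: [575.7, 91.0, 265.4]
tool_rot: [-3.142, 0.0, -2.716]
wrist_force: [0.2, 0.1, -2.0]
width: 24.7
grasp_force: 109.0
```

Emit:
send_rows --rows '[[[0,0,0.1],0],[[0,0,0.1],0],[[0,0,0],0],[[0,0,0],0]]'

```text
time: 10.5
position: [575.6, 91.0, 263.3]
tool_rot: [3.142, 0.0, -2.716]
wrist_force: [-0.1, -0.1, -1.0]
width: 24.4
grasp_force: 109.0
```

Emit:
send_rows --rows '[[[0,0,0.1],0],[[0,0,0],0],[[0,0,0],0]]'

```text
time: 10.88
position: [575.7, 91.0, 262.3]
tool_rot: [3.142, 0.0, -2.716]
wrist_force: [0.8, 0.0, -3.3]
width: 24.9
grasp_force: 109.0
```

Emit:
send_rows --rows '[[[0,0,0.1],0],[[0,0,0],0],[[0,0,0],0]]'

```text
time: 11.25
position: [575.6, 91.0, 261.3]
tool_rot: [3.142, 0.0, -2.716]
wrist_force: [-0.2, 0.3, -2.8]
width: 24.7
grasp_force: 109.0
```

Emit:
send_rows --rows '[[[0,0,0.1],0],[[0,0,0],0],[[0,0,0],0]]'

```text
time: 11.62
position: [575.7, 91.0, 260.3]
tool_rot: [3.142, 0.0, -2.716]
wrist_force: [-0.4, 0.0, -2.8]
width: 24.5
grasp_force: 109.0
```

Emit:
send_rows --rows '[[[0,0,0.1],0],[[0,0,0],0],[[0,0,0],0]]'

```text
time: 12.0
position: [575.7, 91.0, 259.3]
tool_rot: [3.142, 0.0, -2.716]
wrist_force: [0.8, 0.0, -3.4]
width: 24.8
grasp_force: 109.0
```

Emit:
send_rows --rows '[[[0,0,0.1],0],[[0,0,0],0],[[0,0,0],0]]'

```text
time: 12.38
position: [575.6, 91.0, 258.3]
tool_rot: [3.142, 0.0, -2.716]
wrist_force: [-0.1, -0.3, -2.2]
width: 24.7
grasp_force: 109.0
```

Emit:
send_rows --rows '[[[0,0,0.1],0],[[0,0,0],0],[[0,0,0],0]]'

```text
time: 12.75
position: [575.6, 91.0, 257.3]
tool_rot: [3.142, 0.0, -2.716]
wrist_force: [-0.8, -0.4, -1.5]
width: 24.5
grasp_force: 109.0
```

Emit:
send_rows --rows '[[[0,0,0.1],0],[[0,0,0],0],[[0,0,0],0]]'

```text
time: 13.12
position: [575.7, 91.0, 256.5]
tool_rot: [-3.142, 0.0, -2.716]
wrist_force: [-0.0, -0.5, -0.2]
width: 24.5
grasp_force: 109.1
```

Emit:
send_rows --rows '[[[0,0,0.05],0],[[0,0,0],0],[[0,0,0],0]]'

```text
time: 13.5
position: [575.8, 91.0, 256.0]
tool_rot: [-3.141, 0.0, -2.716]
wrist_force: [0.8, -0.8, 2.2]
width: 24.5
grasp_force: 109.3
```

Contact is at about 256.9 and the press is now about 4.5 N. I start drawing in small steps and watch the force to find the slope.

Emit:
send_rows --rows '[[[0,0,0.03],0],[[0,-0.3,0],0],[[0,-0.5,0],0],[[0,0,0],0],[[0,0,0],0]]'

```text
time: 14.12
position: [579.1, 83.5, 255.6]
tool_rot: [-3.141, 0.0, -2.717]
wrist_force: [-0.1, -0.6, 2.1]
width: 24.9
grasp_force: 109.1
```

```bash
python3 - <<'E'
from h import *
F=[]
for i in range(3):
    o=robot.get_obs();F.append(o['wrist_force'][2]);robot.camera('side')
print(F,o['position'])
E
```

```text
[np.float64(2.149196305728101), np.float64(2.392041033115828), np.float64(2.39935058588757)] [579.03594064  83.56164595 255.6206519 ]
```

Emit:
send_rows --rows '[[[0,-0.5,0.02],0],[[0,-0.5,0.01],0],[[0,0,0],0],[[0,0,0],0]]'

```text
time: 14.78
position: [583.2, 74.3, 255.3]
tool_rot: [-3.141, 0.0, -2.717]
wrist_force: [0.4, 0.5, 2.6]
width: 24.5
grasp_force: 109.1
```

Emit:
send_rows --rows '[[[0,-0.5,0.01],0],[[0,-0.5,0.01],0],[[0,0,0],0],[[0,0,0],0]]'

```text
time: 15.28
position: [587.3, 65.2, 255.1]
tool_rot: [-3.141, 0.0, -2.717]
wrist_force: [0.3, 0.7, 3.4]
width: 24.8
grasp_force: 109.2
```

Emit:
send_rows --rows '[[[0,-0.7,0.01],0],[[0,-0.7,0.01],0],[[0,-0.6,0.01],0],[[0,0,0],0],[[0,0,0],0]]'

```text
time: 15.9
position: [595.6, 46.9, 254.9]
tool_rot: [-3.141, 0.0, -2.717]
wrist_force: [0.1, -1.7, 3.7]
width: 24.8
grasp_force: 109.2
```

```bash
python3 - <<'E'
from h import *
F=[]
for i in range(3):
    o=robot.get_obs();F.append(o['wrist_force'][2]);robot.camera('side')
P=robot.camera_params('wrist');print(F,o['position']);im=snap('wrist','w5.png')
m=((im[:,:,0]>110)&(im[:,:,2]<70)&(im[:,:,1]>90)).astype(np.uint8)
n,_,s,c=cv2.connectedComponentsWithStats(m)
for i in range(1,n):
    if s[i][4]>80:print(s[i],c[i])
E
```

```text
[np.float64(3.739682026464298), np.float64(3.3004952635942617), np.float64(2.8170318359106394)] [595.61762733  47.02422304 254.89814686]
[ 352   35  126  127 9410] [422.96110521  98.058661  ]
[ 460   52   31  248 2183] [478.30600092 160.86440678]
[340 188  14  11 120] [346.35 192.55]
[359 188  15  14  99] [368.39393939 192.70707071]
[530 248  30  41 810] [546.81481481 270.12716049]
```

The lid is following: it's still under the ball, at px (357,192). I continue along the same slope.

Emit:
send_rows --rows '[[[0,-0.8,0.01],0],[[0,-0.8,0.02],0],[[0,-0.8,0.01],0],[[0,0,0],0],[[0,0,0],0]]'

```text
time: 16.73
position: [605.6, 25.0, 254.5]
tool_rot: [-3.141, 0.0, -2.717]
wrist_force: [-0.1, -0.5, 2.7]
width: 25.0
grasp_force: 109.3
```

Emit:
send_rows --rows '[[[0,-0.8,0.01],0],[[0,-0.8,0.02],0],[[0,-0.8,0.01],0],[[0,0,0],0],[[0,0,0],0]]'

```text
time: 17.35
position: [615.5, 3.1, 254.1]
tool_rot: [-3.14, 0.0, -2.717]
wrist_force: [0.5, -0.8, 4.3]
width: 24.6
grasp_force: 109.3
```

Emit:
send_rows --rows '[[[0,-0.9,0.01],0],[[0,-0.9,0.01],0],[[0,-0.8,0.01],0],[[0,0,0],0],[[0,0,0],0]]'

```text
time: 17.98
position: [626.2, -20.6, 253.8]
tool_rot: [-3.14, 0.0, -2.717]
wrist_force: [0.8, -0.9, 3.5]
width: 24.7
grasp_force: 109.3
```

Emit:
send_rows --rows '[[[0,-0.9,0.01],0],[[0,-0.9,0.02],0],[[0,-0.8,0.01],0],[[0,0,0],0],[[0,0,0],0]]'

```text
time: 18.6
position: [636.9, -44.3, 253.4]
tool_rot: [-3.14, 0.0, -2.717]
wrist_force: [0.9, -1.4, 3.6]
width: 24.8
grasp_force: 109.3
```

Emit:
send_rows --rows '[[[0,-0.9,0.01],0],[[0,-0.9,0.02],0],[[0,-0.8,0.01],0],[[0,0,0],0],[[0,0,0],0]]'

```text
time: 19.23
position: [647.6, -68.0, 253.0]
tool_rot: [-3.14, 0.0, -2.717]
wrist_force: [-0.3, -1.5, 4.6]
width: 25.0
grasp_force: 109.3
```

Emit:
send_rows --rows '[[[0,-0.9,0.01],0],[[0,-0.9,0.02],0],[[0,-0.8,0.01],0],[[0,0,0],0],[[0,0,0],0]]'

```text
time: 19.85
position: [658.4, -91.8, 252.6]
tool_rot: [-3.141, 0.0, -2.717]
wrist_force: [0.6, -0.7, 4.8]
width: 25.2
grasp_force: 109.4
```

Emit:
send_rows --rows '[[[0,-0.5,0.01],0],[[0,-0.5,0.01],0],[[0,-0.4,0],0],[[0,0,0],0],[[0,0,0],0]]'

```text
time: 20.48
position: [664.0, -104.2, 252.3]
tool_rot: [-3.141, 0.0, -2.716]
wrist_force: [0.1, 1.0, 4.0]
width: 24.5
grasp_force: 109.3
```

```bash
python3 - <<'E'
from h import *
np.set_printoptions(precision=1,suppress=True)
o=robot.get_obs();P=robot.camera_params('wrist');im=snap('wrist','w6.png');print(o['position'],o['wrist_force'])
m=((im[:,:,0]>110)&(im[:,:,2]<70)&(im[:,:,1]>90)).astype(np.uint8);m[:,430:]=0
n,_,s,c=cv2.connectedComponentsWithStats(m)
u=np.array([-.412,.911]);v=np.array([-.911,-.412])
for i in range(1,n):
    if s[i][4]>40:
        w=onz('wrist',c[i],27,P)[:2]-[602.5,25.5];print(s[i],c[i],w@u,w@v)
E
```

```text
[ 664.  -104.2  252.3] [0.1 1.  4. ]
[341 174  36  28 578] [358.9 186.6] -59.49680909016372 0.5030051421548978
[349 206  18   4  45] [358.3 207.2] -58.760785678871954 -23.040897189867113
```

The lid is at display x ≈ -59, y ≈ 0, on the apron. I lift off and carry the rod back.

Emit:
send_rows --rows '[[[0,0,-0.5],0],[[0,0,-1],0],[[0,0,-2],0],[[0,0,-2],0],[[0,0,0],0]]'

```text
time: 21.15
position: [664.6, -104.3, 309.1]
tool_rot: [-3.139, 0.002, -2.716]
wrist_force: [-0.4, -0.2, -2.5]
width: 24.9
grasp_force: 108.9
```

Emit:
send_rows --rows '[[[4.5,-3,0],0],[[4.5,-3,0],0],[[4.5,-3,0],0],[[4.5,-3,0],0],[[0,0,0],0]]'

```text
time: 21.78
position: [547.3, -290.6, 305.9]
tool_rot: [3.141, -0.001, -2.721]
wrist_force: [0.8, 1.5, -2.4]
width: 24.8
grasp_force: 108.9
```

Emit:
send_rows --rows '[[[0,0,0],0.185],[[0,0,0],0.185],[[0,0,0],0.185],[[0,0,0],0.185],[[0,0,0],0.185]]'

```text
time: 22.4
position: [549.7, -286.7, 306.2]
tool_rot: [3.141, -0.001, 2.637]
wrist_force: [0.3, 0.2, -1.3]
width: 25.0
grasp_force: 109.0
```

Emit:
send_rows --rows '[[[0,0,0],0.186],[[0,0,0],0.186],[[0,0,0],0.186],[[0,0,0],0.186],[[0,0,0],0]]'

```text
time: 23.02
position: [549.7, -286.8, 306.4]
tool_rot: [-3.141, -0.001, 1.9]
wrist_force: [-0.5, 0.5, -1.4]
width: 24.9
grasp_force: 108.9
```

Emit:
send_rows --rows '[[[-0.2,0,1.9],0],[[0,0,1.8],0],[[0,0,0],0],[[0,0,0],0]]'

```text
time: 23.52
position: [550.3, -289.3, 270.8]
tool_rot: [3.141, 0.0, 1.9]
wrist_force: [-0.2, -0.4, -1.4]
width: 24.8
grasp_force: 108.6
```

```bash
python3 - <<'E'
from h import *
np.set_printoptions(precision=2,suppress=True)
o=robot.get_obs();T=o['position'];Rt=R.from_euler('xyz',o['tool_rot']).as_matrix()
print(T,o['tool_rot'],Rt.T@(np.array([466,-318,269])-T))
E
```

```text
[ 550.27 -289.28  270.78] [3.14 0.   1.9 ] [  0.07 -89.03   1.75]
```

Emit:
send_rows --rows '[[[0,-3,0.1],0],[[0,-3,0],0],[[0,-1.9,0],0],[[0,-1,0],0],[[0,0,0],0]]'

```text
time: 24.15
position: [465.8, -318.3, 269.6]
tool_rot: [3.141, 0.001, 1.897]
wrist_force: [-0.5, -1.0, -2.4]
width: 24.7
grasp_force: 108.9
```

Emit:
send_rows --rows '[[[0,0,0.5],0],[[0,0,0.4],0],[[0,0,0.3],0],[[0,0,0],0],[[0,0,0],0]]'

```text
time: 24.78
position: [465.9, -318.0, 257.3]
tool_rot: [3.141, 0.0, 1.898]
wrist_force: [-0.8, 0.1, -2.2]
width: 24.5
grasp_force: 108.9
```

Emit:
send_rows --rows '[[[0,0,0.1],0],[[0,0,0.1],0],[[0,0,0.1],0],[[0,0,0],0],[[0,0,0],0]]'

```text
time: 25.4
position: [465.8, -318.0, 254.3]
tool_rot: [3.141, 0.0, 1.898]
wrist_force: [0.0, 0.0, -0.6]
width: 25.0
grasp_force: 109.4
```

Emit:
send_rows --rows '[[[0,0,0.1],0],[[0,0,0],0],[[0,0,0],0]]'

```text
time: 25.78
position: [465.8, -318.1, 254.2]
tool_rot: [3.141, 0.001, 1.898]
wrist_force: [-2.7, 1.2, 6.1]
width: 24.7
grasp_force: 110.2
```

Seated: same height as at pickup, and the force has reversed. I release and go straight up.

Emit:
send_rows --rows '[[[0,0,-0.05],0],[[0,0,0],0],[[0,0,0],0],[[0,0,0],0],[[0,0,0],0]]' --gripper 8.5 --grip_force 30

```text
time: 26.4
position: [465.8, -318.0, 253.6]
tool_rot: [3.142, -0.0, 1.898]
wrist_force: [0.4, 0.1, -0.2]
width: 84.8
grasp_force: 0.0
```

Emit:
send_rows --rows '[[[0,0,-2],0],[[0,0,-3],0],[[0,0,-4],0],[[0,0,-3],0],[[0,0,0],0]]'

```text
time: 27.02
position: [466.3, -318.6, 376.2]
tool_rot: [3.14, 0.004, 1.898]
wrist_force: [1.1, -0.4, -0.2]
width: 85.0
grasp_force: 0.0
```

```bash
python3 - <<'E'
from h import *
snap('wrist','w7.png');snap('top','t7.png');o=robot.get_obs();print(o['time'],o['position'],o['width'],o['wrist_force'])
w=cv2.imread('pics/w7.png');t=cv2.imread('pics/t7.png')
cv2.imwrite('pics/c7.png',np.hstack([cv2.resize(w[120:280,190:380],(475,400)),cv2.resize(t[130:260,210:310],(308,400))]))
E
```

```text
27.125 [ 465.90348019 -318.10491899  373.18074994] 85.33085652571249 [ 0.34806044 -0.25003244 -1.09559587]
```

View pics/c7.png

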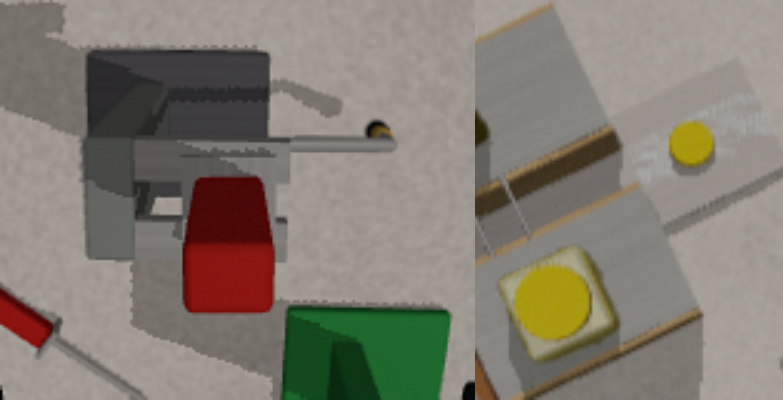

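The rod hangs on the grey rack as it did at the start. The lid lies in the middle of the apron, clear of the mouth (right half, about (690,143)). I let things settle briefly and hand in.

Emit:
send_rows --rows '[[[0,0,0],0],[[0,0,0],0],[[0,0,0],0],[[0,0,0],0]]'

```text
time: 27.62
position: [465.8, -317.9, 373.5]
tool_rot: [-3.142, -0.0, 1.898]
wrist_force: [0.6, -0.4, -0.0]
width: 85.3
grasp_force: 0.0
```

```bash
python3 -c "
from cell import robot
print(robot.finish_job())"
```

```text
the job is handed in; nothing more can be done
None
```

The lid was drawn out to the middle of the open apron, about 59 mm before the mouth, and the rod hangs back on its rack; I handed the job in at about 27.6 s, and no verdict was returned.

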